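Level the lock-measuring stage

TASK

The round levelling stage on the key-cutting bench is out of level. Turn its red foot screw and its yellow foot screw until the bubble in each of its two green vials is centred between its black rings, then let go of the screws.

Things in the scene. Friction and masses are not known exactly. Their poses are not given: they have to be found in the camera images.
- red_screw_grip (a point): Red wing knob of a foot screw: upright bar 42 x 14 mm, 30 mm tall, on a 44 mm disc. Point: on its axis, 7 mm below the bar's top, 98 mm (+-3) above the bench; z up, x along the bar. 0.05 N m friction, stays where left. Clockwise from above moves the bubble of the red-capped vial towards this screw, 20 mm per rad; level is 0.6 to 1.3 rad away. The black knob is a clamp, no foot screw.
- yellow_screw_grip (a point): Yellow wing knob of a foot screw: upright bar 42 x 14 mm, 30 mm tall, on a 44 mm disc. Point: on its axis, 7 mm below the bar's top, 98 mm (+-3) above the bench; z up, x along the bar. 0.05 N m friction, stays where left. Clockwise from above moves the bubble of the yellow-capped vial towards this screw, 20 mm per rad; level is 0.6 to 1.3 rad away. The plate top is 49 mm up, the black knob 109.
- bubble_red (a joint): Pale bubble, 18 mm long, in the green tube with red end caps (84 mm long, top 68 mm above the bench) that lies on the plate in line with the red screw. Value: m from bubble centre to the tube's middle, positive towards that screw, 0 = level; moved by that screw alone. Black rings with inner edges 15 mm either side of the middle leave the bubble 6 mm at each end.
- bubble_yellow (a joint): Pale bubble, 18 mm long, in the green tube with yellow end caps (84 mm long, top 68 mm above the bench) that lies on the plate in line with the yellow screw. Value: m from bubble centre to the tube's middle, positive towards that screw, 0 = level; moved by that screw alone. Black rings with inner edges 15 mm either side of the middle leave the bubble 6 mm at each end.

How it is judged:
By the outcome, as a careful person would: the job done as asked, in the order asked, and still so for the second after the job is handed in, with the robot touching nothing.
It also fails if it takes over 50 s, if anything falls off the work surface, if the arm or the gripper's body presses on something with over 40 N, if the wrist force passes 120 N, or if a joint passes its speed limit or range.

ROBOT

A 7-joint arm with a two-finger parallel gripper is mounted at the origin on the work surface. World frame = base frame: x ahead of the robot, y to its left, z up, the work surface at z = 0. Lengths are in m, angles in rad, forces in N, time in s.
With the tool pointing down it reaches from about 0.35 to 0.9 m from the base axis. Payload 8.1 kg.
Tool frame: the origin (TCP) lies at the very end of the fingers, on their centre line; the grasp point (between the pads) lies 19 mm behind it; z points along the fingers, y is the line along which they close (so a half turn about z gives the same grasp; the last joint's range is limited). The gripper opens to 92 mm and grips with 3 to 60 N. Pads are 19 mm wide; open, the fingers measure 130 mm over their backs; the gripper's body (75 mm by 190 mm) begins 47 mm behind the grasp point.
Start: joints at [1.058, 0.434, 0.025, 1.573, -0.012, 1.134, -0.075], TCP at [0.249, -0.573, 0.198] pointing down, gripper open.
Joint ranges: [-2.62, 2.62], [-0.44, 2.09], [-1.27, 1.32], [0.08, 2.57], [-1.32, 4.46], [0.12, 2], [-2.74, 2.74]. Speed limits (rad/s): [2.22, 2.22, 3.01, 3.01, 3.14, 3.14, 3.14].

INTERFACE

Orientations are given as a 3x3 rotation matrix whose columns are the frame's x, y, z axes.
In Python, from rig import ctrl, camera, sign_off gives the robot as it stands.
- The arm moves only by the tool step_arm, never from a script. Its argument "steps" is a list of rows, each a list of 5 numbers: the shift along the tool's x, y, z normalised to -1 to 1, where 1 is 0.3 m, then the turn about the tool's z normalised to -1 to 1, where 1 is 120 degrees, then the opening, from -1 (shut) to 1 (fully open). A call has 1 to 12 rows; each row is the pose to reach, as a shift and turn from the pose commanded when the call began, along the tool's axes at that moment; what a row does not reach only later rows make up. A row lasts 1/8 s, in which the tool goes at most 62.5 mm and 10.7 degrees, less where a joint would pass 70% of its speed; a pose out of reach is approached as far as the arm can. A call with a number of a shift or a turn outside -1 to 1 is refused whole. A call with a gripper value outside its range is refused whole. The fingers move at their own pace and stop on an object; the grip force is fixed at half the most. Time passes only in rows, so rows that repeat a pose let the fingers close. It gives the time, the measured TCP pose, the force, the opening and the grip force at its end, in the units of the state.
- ctrl.read_state(): the state, without advancing time (a new reading comes with each control period).
- camera(name): name is "side" or "top"; returns a dict with "image" (420x560x3 uint8, red, green, blue), "K" (3x3 intrinsics, pixels), "dist_coeffs" ([k1, k2, p1, p2, k3] as OpenCV has them; the pictures are not rectified), "position" and "orientation" of the camera in the world. Camera axes: x right, y down, z forward; pixel columns grow to the right and rows downward; lengths in m; the calibration is good to about 2 mm. A picture is of the moment at which its call begins. There is no depth.
- sign_off(): hands the job in; it is judged then, once.
The state is a dict: "time_s": time; "joint_pos": joint angles; "joint_velocities": joint speeds; "joint_torque": joint torques, N m; "tcp_pos": TCP position; "ee_rot": TCP orientation; "wrist_force": force on the tool from outside, world axes, zero at the start; "torque": the same for the moment, N m; "grip_width": finger opening in m; "gripper_force": force on a finger pad.
Only numpy, scipy, OpenCV 4.12 (cv2) and the standard library are available. Lean on these libraries where they do the work, as an engineer would, in place of code of your own. Each camera call takes 0.05 s, during which the arm holds its last target. There are 200 camera calls.

## Working session

There is one attempt and no reset: what is moved stays moved. The work goes in short steps, Python scripts to look and compute and a tool call to move; the robot and the scene stay as the last step left them, time stands still between calls to the robot, and variables do not carry over. Pictures are saved under pics/ and viewed, at most 10 in all, crops included, and the job is handed in when it is done.

Besides the shell and the picture viewer there is one more tool, called as name(argument=value, ...) on one line, values as JSON. step_arm: Moves the arm, as the interface text tells. Its arguments: {"type":"object","properties":{"steps":{"type":"array","items":{"type":"array","items":{"type":"number","minimum":-1,"maximum":1}}}},"required":["steps"]}

```bash
mkdir -p pics; cat > h.py <<'E'
import numpy as np, cv2
from rig import ctrl, camera, sign_off
def snap(n,f=None):
    c=camera(n)
    if f: cv2.imwrite('pics/'+f,c['image'][...,::-1])
    return c
def toplane(c,px,z):
    px=np.array(px,float).reshape(-1,1,2)
    u=cv2.undistortPoints(px,np.array(c['K']),np.array(c['dist_coeffs'])).reshape(-1,2)
    d=np.c_[u,np.ones(len(u))]@np.array(c['orientation']).T
    o=np.array(c['position'])
    return o+d*((z-o[2])/d[:,2])[:,None]
E
python3 - <<'E'
from h import *
for n in('top','side'):
    c=snap(n,n+'1.png'); print(n,c['position'],np.round(c['orientation'],2).tolist(),c['K'][0][0])
s=ctrl.read_state(); print(s['time_s'],s['tcp_pos'],np.round(s['ee_rot'],3).tolist(),s['grip_width'])
E
```

```text
top [0.41220244 0.02599202 0.85447783] [[0.04, -0.97, 0.22], [-1.0, -0.04, 0.01], [0.0, -0.22, -0.97]] 511.70903086146046
side [0.17744476 0.43728771 0.46528691] [[-0.73, -0.37, 0.57], [-0.68, 0.38, -0.63], [0.02, -0.85, -0.53]] 402.0259601871354
0.1 [ 0.24878634 -0.57280015  0.19731773] [[0.917, 0.398, -0.001], [0.398, -0.917, 0.001], [-0.0, -0.001, -1.0]] 0.09174920070627327
```

View pics/top1.png

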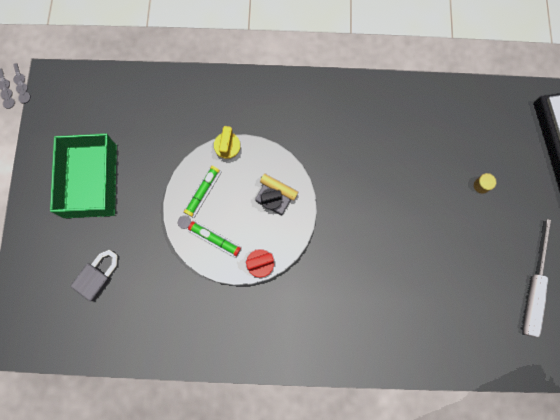

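View pics/side1.png

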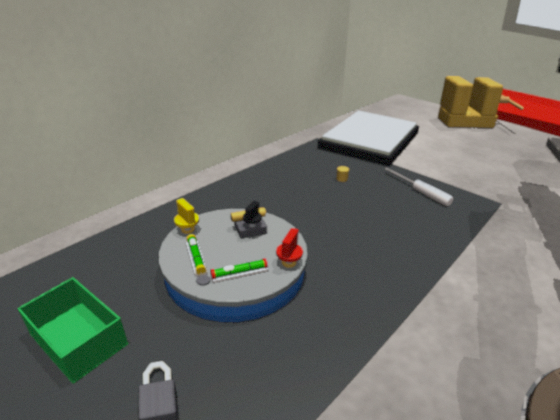

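The top view shows the plate around (240,208), with the red knob at (260,263) and the yellow knob at (227,145). The red vial runs (193,226)-(240,252) with its bubble near (206,233). The yellow vial runs (188,212)-(215,170) with its bubble near (210,177). The black clamp, with a brass bar, is at (272,198). Next I'll zoom in.

```bash
python3 - <<'E'
from h import *
c=snap('top'); im=c['image']
crop=im[120:290,155:325][...,::-1]
cv2.imwrite('pics/crop1.png',cv2.resize(crop,(595,595),interpolation=cv2.INTER_CUBIC))
d=snap('side')['image'][190:300,150:315][...,::-1]
cv2.imwrite('pics/crop2.png',cv2.resize(d,(792,528),interpolation=cv2.INTER_CUBIC))
E
```

```text
(no output)
```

View pics/crop1.png

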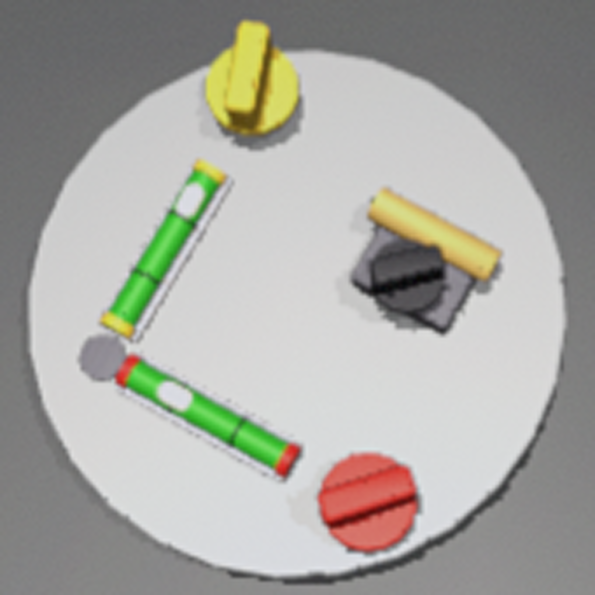

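View pics/crop2.png

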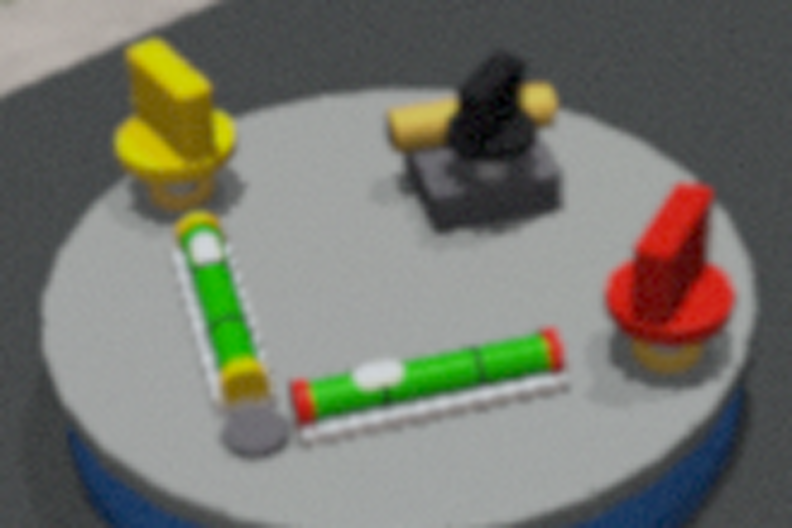

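The red bar's top face is centred near crop1 (368,493), and the yellow's near (249,67). The red bubble at (175,395) sits away from its screw. The yellow bubble at (192,200) sits towards its screw. Now I'll turn these into numbers.

```bash
cat >> h.py <<'E'
def colors(c):
    hsv=cv2.cvtColor(c['image'],cv2.COLOR_RGB2HSV); return hsv[...,0].astype(int),hsv[...,1].astype(int),hsv[...,2].astype(int)
def bubbles(name='top',z=0.062,prt=True):
    """green-tube blobs -> fitted line in world; bubble = gap (low saturation) inside tube hull"""
    c=snap(name); H,S,V=colors(c)
    g=((H>45)&(H<75)&(S>120)&(V>60)).astype(np.uint8)
    out=[]
    g2=cv2.morphologyEx(g,cv2.MORPH_CLOSE,np.ones((7,7)))
    n,l,st,ce=cv2.connectedComponentsWithStats(g2)
    for i in range(1,n):
        if not 60<st[i,4]<1200: continue
        m=l==i; ys,xs=np.nonzero(m)
        if xs.min()<130 and name=='top': continue
        hull=cv2.convexHull(np.c_[xs,ys].astype(np.int32)); hm=np.zeros(g.shape,np.uint8); cv2.fillConvexPoly(hm,hull,1)
        r=cv2.minAreaRect(hull)
        ys,xs=np.nonzero(hm); P=toplane(c,np.c_[xs,ys],z)[:,:2]; 
        by,bx=np.nonzero(hm&(S<110)&(V>150)); 
        if len(bx)==0: continue
        B=toplane(c,np.c_[bx,by],z)[:,:2]
        mu=P.mean(0); ax=np.linalg.svd(P-mu,full_matrices=False)[2][0]
        t=(P-mu)@ax; b=(B-mu)@ax
        out.append((mu,ax,t.min(),t.max(),np.median(b),b.min(),b.max(),ce[i]))
        if prt: print(name,ce[i].round(),'mid',mu.round(4),'ax',ax.round(3),'tube',t.min().round(4),t.max().round(4),'bub-mid mm',round(1e3*(np.median(b)-(t.min()+t.max())/2),1),'span',b.min().round(4),b.max().round(4),len(b))
    return out
E
python3 - <<'E'
from h import *
bubbles('top'); bubbles('side')
c=snap('top'); f=lambda p:np.array(p)/3.5+[155,120]-0.36
for n,p in dict(red=[(322,491),(405,465),(415,491),(330,523)],yel=[(240,22),(270,26),(257,114),(227,109)]).items():
    P=toplane(c,f(p),.105)[:,:2]; ct=P.mean(0); L=((P[1]-P[0])+(P[2]-P[3]))/2 if n=='red' else ((P[3]-P[0])+(P[2]-P[1]))/2
    print(n,ct.round(4),'bar ang',np.degrees(np.arctan2(L[1],L[0])).round(1),np.linalg.norm(L).round(4))
# disc by mask of side+top
P=toplane(c,f([(128,370),(288,458),(208,170),(118,325),(175,395),(190,200),(405,275)]),.065); print(P.round(4).tolist())
# disc centres (top of disc ~75mm): colour mask
H,S,V=colors(c)
d=snap('side'); f2=lambda p:np.array(p)/4.8+[150,190]-0.4
for n,p in dict(red=[(640,240),(690,187),(713,192),(662,252)],yel=[(128,50),(158,40),(212,95),(185,105)]).items():
    P=toplane(d,f2(p),.105)[:,:2]; ct=P.mean(0); print('side',n,ct.round(4),P.round(3).tolist())
E
```

```text
top [200. 193.] mid [0.62   0.1489] ax [-0.893  0.451] tube -0.0387 0.0386 bub-mid mm -23.8 span -0.0348 0.028 79
top [196. 228.] mid [0.5574 0.1528] ax [-0.712 -0.702] tube -0.0081 0.0096 bub-mid mm 5.1 span -0.0047 0.0082 6
top [221. 242.] mid [0.537  0.1129] ax [0.446 0.895] tube -0.0248 0.024 bub-mid mm 20.2 span -0.0146 0.024 16
side [195. 251.] mid [0.6235 0.1489] ax [-0.887  0.462] tube -0.0396 0.0371 bub-mid mm -23.3 span -0.0367 0.0298 58
side [240. 268.] mid [0.5402 0.1277] ax [0.458 0.889] tube -0.0385 0.0377 bub-mid mm 14.6 span -0.0318 0.0293 57
red [0.5054 0.0493] bar ang -68.6 0.0373
yel [0.6923 0.1107] bar ang 175.5 0.0415
[[0.5613, 0.1608, 0.065], [0.5244, 0.0867, 0.065], [0.6565, 0.1309, 0.065], [0.5818, 0.1669, 0.065], [0.5508, 0.1389, 0.065], [0.6418, 0.1382, 0.065], [0.6101, 0.0381, 0.065]]
side red [0.5024 0.0531] [[0.502, 0.07], [0.51, 0.037], [0.503, 0.034], [0.493, 0.07]]
side yel [0.6917 0.1131] [[0.715, 0.115], [0.713, 0.103], [0.668, 0.112], [0.67, 0.123]]
```

Red needs about 0.8 rad clockwise and yellow about 1.2 rad counter-clockwise. I'll do red first.

step_arm(steps=[[0.8,-0.78,0,0,0],[0.8,-0.78,0,0,0],[0.8,-0.78,0,0,0],[0.8,-0.78,0,0,0],[0.8,-0.78,0,0,0],[0.8,-0.78,0,0,0],[0.8,-0.78,0,0,0],[0.8,-0.78,0,0,0]])

```text
time_s: 1.4
tcp_pos: [0.3755, -0.264, 0.1981]
ee_rot: [[0.918, 0.397, -0.0], [0.397, -0.918, -0.001], [-0.0, 0.0, -1.0]]
wrist_force: [0.0, 0.2, 0.0]
grip_width: 0.0459
gripper_force: 0.0
```

step_arm(steps=[[0.8,-0.78,0,-0.71,0],[0.8,-0.78,0,-0.71,0],[0.8,-0.78,0,-0.71,0],[0.8,-0.78,0,-0.71,0],[0.8,-0.78,0,-0.71,0],[0.8,-0.78,0,-0.71,0],[0.8,-0.78,0,-0.71,0],[0.8,-0.78,0,-0.71,0],[0.8,-0.78,0,-0.71,0],[0.8,-0.78,0,-0.71,0]])

```text
time_s: 2.65
tcp_pos: [0.5031, 0.0461, 0.1979]
ee_rot: [[-0.315, 0.949, -0.0], [0.949, 0.315, -0.0], [-0.0, -0.0, -1.0]]
wrist_force: [-0.1, 0.1, -0.1]
grip_width: 0.046
gripper_force: 0.0
```

```bash
cat >> h.py <<'E'
def st():
    s=ctrl.read_state(); R=np.array(s['ee_rot']); print('t',s['time_s'],'tcp',np.round(s['tcp_pos'],4),'xang',np.degrees(np.arctan2(R[1,0],R[0,0])).round(1),'q',np.round(s['joint_pos'],2),'w',round(s['grip_width'],4),'F',np.round(s['wrist_force'],1)); return s
def delta(x,y,z,ang):
    s=st(); R=np.array(s['ee_rot']); d=R.T@(np.array([x,y,z])-s['tcp_pos'])/0.3
    a=np.degrees(np.arctan2(R[1,0],R[0,0])); t=-((ang-a+180)%360-180)/120
    print('rel',d.round(3),'turn',round(t,3))
E
python3 - <<'E'
from h import *
delta(.5035,.0505,.082,109)
snap('side','s2.png')
E
```

```text
t 2.65 tcp [0.5031 0.0461 0.1979] xang 108.3 q [ 0.26  0.3  -0.58  1.82  0.19  1.07 -0.06] w 0.046 F [-0.1  0.1 -0.1]
rel [0.013 0.006 0.386] turn -0.005
```

View pics/s2.png

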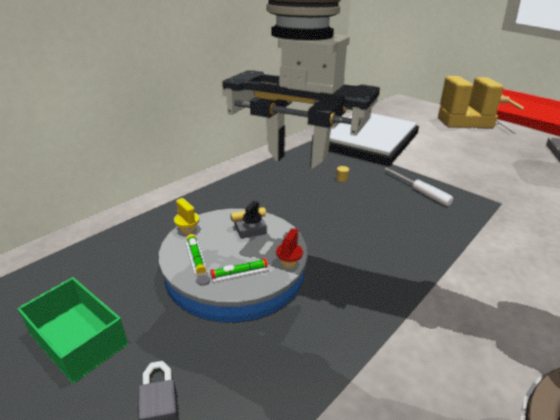

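The gripper hovers above the red knob (290,245 in the side view) with its fingers apart across the bar. I'll go down and close.

step_arm(steps=[[0.013,0.006,0.1,0,0],[0.013,0.006,0.2,0,0],[0.013,0.006,0.3,0,0],[0.013,0.006,0.385,0,0],[0.013,0.006,0.385,0,0],[0.013,0.006,0.385,0,0]])

```text
time_s: 3.45
tcp_pos: [0.5039, 0.0516, 0.0834]
ee_rot: [[-0.319, 0.948, 0.001], [0.948, 0.319, 0.0], [-0.0, 0.001, -1.0]]
wrist_force: [0.3, 0.1, -0.1]
grip_width: 0.0455
gripper_force: 0.0
```

```bash
python3 - <<'E'
from h import *
st(); d=snap('side')['image'][120:310,150:400][...,::-1]
cv2.imwrite('pics/s3.png',cv2.resize(d,(750,570),interpolation=cv2.INTER_CUBIC))
E
```

```text
t 3.45 tcp [0.5039 0.0516 0.0834] xang 108.6 q [ 0.2   0.44 -0.54  1.96  0.3   0.82 -0.18] w 0.0455 F [ 0.3  0.1 -0.1]
```

View pics/s3.png

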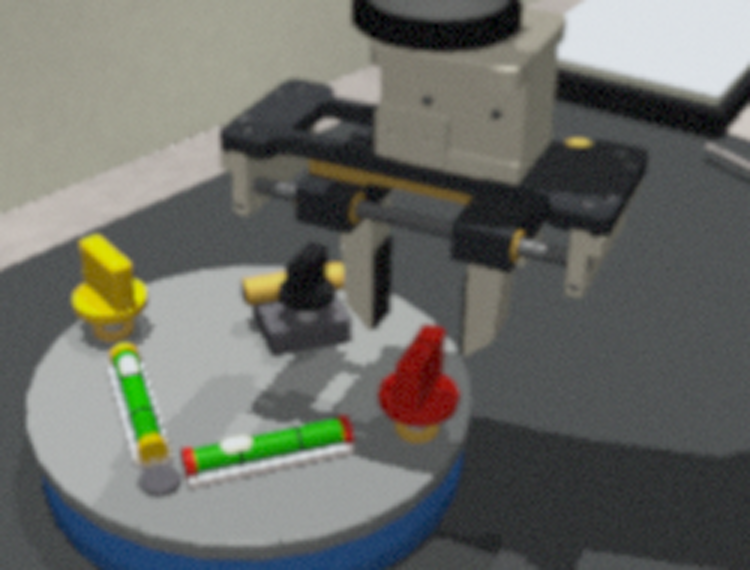

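The fingertips end near (370,325) and (475,350), level with the bar top (435,330), when they should be below it. I'll check against the projected TCP.

```bash
cat >> h.py <<'E'
def proj(c,P):
    R=np.array(c['orientation']).T; t=-R@np.array(c['position'])
    return cv2.projectPoints(np.array(P,float).reshape(-1,1,3),cv2.Rodrigues(R)[0],t,np.array(c['K']),np.array(c['dist_coeffs']))[0].reshape(-1,2)
E
python3 - <<'E'
from h import *
s=st(); d=snap('side'); t=snap('top'); R=np.array(s['ee_rot']); p=np.array(s['tcp_pos'])
tips=[p,p+R[:,1]*.023,p-R[:,1]*.023,p+R[:,1]*.038,p-R[:,1]*.038]
print('tcp,in+,in-,out (crop)',((proj(d,tips)-[150,120])*3).round().tolist())
print('bar top',((proj(d,[.5035,.0505,.105])-[150,120])*3).round())
tp=t['image'][120:290,155:325][...,::-1]
cv2.imwrite('pics/t3.png',cv2.resize(tp,(595,595),interpolation=cv2.INTER_CUBIC))
print('top crop tcp/tips',((proj(t,tips)-[155,120])*3.5).round().tolist())
E
```

```text
t 3.5 tcp [0.5042 0.0517 0.0837] xang 108.6 q [ 0.2   0.44 -0.54  1.96  0.3   0.82 -0.18] w 0.0464 F [ 0.2 -0.2  0.6]
tcp,in+,in-,out (crop) [[420.0, 375.0], [380.0, 364.0], [461.0, 387.0], [354.0, 356.0], [488.0, 394.0]]
bar top [[424. 341.]]
top crop tcp/tips [[362.0, 500.0], [348.0, 449.0], [377.0, 551.0], [338.0, 417.0], [387.0, 585.0]]
```

View pics/t3.png

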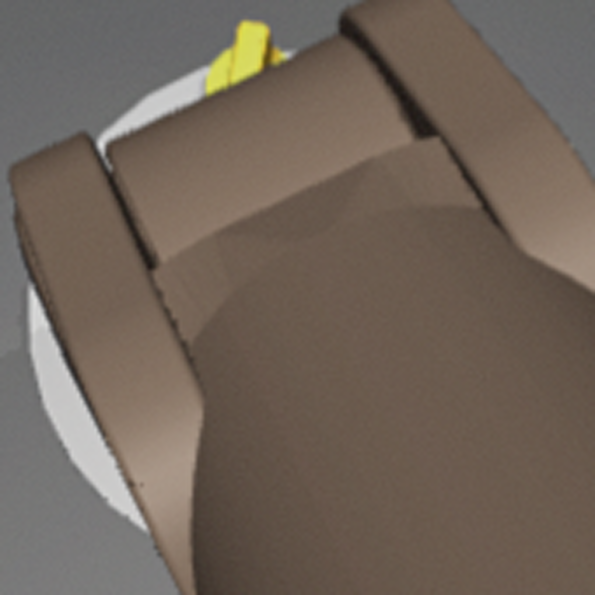

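The bar projects where I expect, but the visible tips sit about 12 px higher than the reported TCP. I'll test the two explanations, tool offset in z or sideways, using the earlier picture too.

```bash
python3 - <<'E'
from h import *
d=snap('side')
def show(p,a,w,name,f):
    a=np.radians(a); y=np.array([np.sin(a),-np.cos(a),0]); x=np.array([np.cos(a),np.sin(a),0])
    for lab,o in (('0',[0,0,0]),('z+20',[0,0,.02]),('back30',[.02,-.022,0])):
        q=np.array(p)+o
        pts=[q+s*y*w+sx*x*.0095 for s in(1,-1) for w in(.023,.036) for sx in (1,-1)]
        print(name,lab,f(proj(d,pts)).round().astype(int).tolist())
show([.5031,.0461,.1979],108.3,0,'s2',lambda q:q)
show([.5042,.0517,.0837],108.6,0,'s3',lambda q:(q-[150,120])*3)
im=cv2.imread('pics/s2.png')[100:180,220:360]
cv2.imwrite('pics/s2c.png',cv2.resize(im,(700,400),interpolation=cv2.INTER_CUBIC))
E
```

```text
s2 0 [[278, 179], [283, 174], [270, 177], [275, 172], [308, 186], [313, 180], [317, 188], [322, 182]]
s2 z+20 [[278, 166], [284, 161], [270, 165], [276, 159], [309, 173], [314, 167], [318, 175], [323, 169]]
s2 back30 [[278, 170], [284, 165], [270, 168], [276, 163], [307, 176], [312, 171], [316, 178], [320, 173]]
s3 0 [[372, 374], [387, 354], [350, 367], [365, 348], [454, 397], [467, 376], [478, 404], [491, 383]]
s3 z+20 [[373, 342], [388, 323], [350, 336], [365, 317], [456, 365], [469, 345], [480, 372], [493, 352]]
s3 back30 [[373, 341], [388, 323], [352, 335], [367, 317], [452, 362], [465, 343], [475, 368], [487, 349]]
```

View pics/s2c.png

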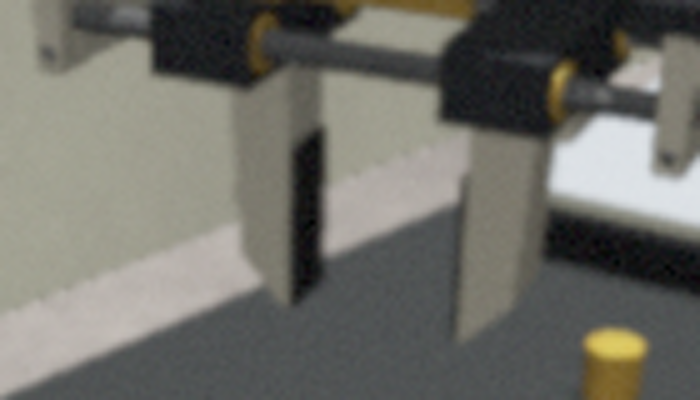

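In both pictures the whole gripper sits about 28 mm higher than its reported pose would put it. Closing here is a safe test: the width stops at 14 mm only if the fingers are on the bar.

step_arm(steps=[[0,0,0,0,-0.8],[0,0,0,0,-0.8],[0,0,0,0,-0.8],[0,0,0,0,-0.8],[0,0,0,0,-0.8],[0,0,0,0,-0.8]])

```text
time_s: 4.4
tcp_pos: [0.5033, 0.0515, 0.0825]
ee_rot: [[-0.32, 0.947, -0.0], [0.947, 0.32, -0.0], [-0.0, -0.0, -1.0]]
wrist_force: [-0.5, -0.3, 0.1]
grip_width: 0.009
gripper_force: 0.0
```

Confirmed: the fingers are not on the bar. I'll reopen and go down in small steps, watching the force.

step_arm(steps=[[0,0,0,0,0],[0,0,0,0,0],[0,0,0,0,0],[0,0,0.015,0,0],[0,0,0.03,0,0],[0,0,0.04,0,0]])

```text
time_s: 5.15
tcp_pos: [0.5031, 0.0514, 0.07]
ee_rot: [[-0.32, 0.947, -0.0], [0.947, 0.32, -0.0], [0.0, -0.001, -1.0]]
wrist_force: [-0.5, 0.3, 0.6]
grip_width: 0.0454
gripper_force: 0.0
```

step_arm(steps=[[0,0,0.01,0,0],[0,0,0.02,0,0],[0,0,0.02,0,0]])

```text
time_s: 5.52
tcp_pos: [0.5031, 0.0514, 0.0643]
ee_rot: [[-0.32, 0.947, -0.0], [0.947, 0.32, -0.0], [0.0, -0.0, -1.0]]
wrist_force: [0.0, 0.5, 0.3]
grip_width: 0.0458
gripper_force: 0.0
```

```bash
python3 - <<'E'
from h import *
st(); d=snap('side')['image'][130:290,180:380][...,::-1]
cv2.imwrite('pics/s4.png',cv2.resize(d,(750,600),interpolation=cv2.INTER_CUBIC))
E
```

```text
t 5.525 tcp [0.5031 0.0514 0.0643] xang 108.7 q [ 0.19  0.46 -0.52  1.98  0.32  0.78 -0.19] w 0.0458 F [0.  0.5 0.3]
```

View pics/s4.png

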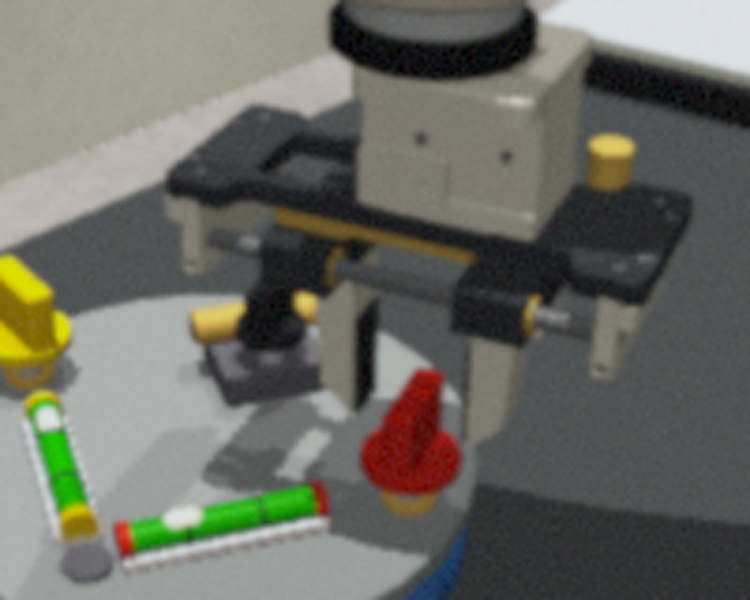

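In s4 the fingertips at (358,410) and (468,445) straddle the bar, about 10 mm below its top, and nothing is touching. I'll close here to check.

step_arm(steps=[[0,0,0,0,-0.8],[0,0,0,0,-0.8],[0,0,0,0,-0.8],[0,0,0,0,-0.8],[0,0,0,0,-0.8]])

```text
time_s: 6.2
tcp_pos: [0.5056, 0.0523, 0.0649]
ee_rot: [[-0.32, 0.947, 0.004], [0.947, 0.32, 0.002], [0.0, 0.004, -1.0]]
wrist_force: [6.9, 1.7, -6.1]
grip_width: 0.0139
gripper_force: 29.9
```

Gripped at 13.9 mm, so the offset is vertical, about 29 mm. I'll recentre to relieve the side load and turn most of the way clockwise.

step_arm(steps=[[0,0.009,0,0,-0.8],[0,0.009,0,0.08,-0.8],[0,0.009,0,0.16,-0.8],[0,0.009,0,0.24,-0.8],[0,0.009,0,0.3,-0.8],[0,0.009,0,0.3,-0.8],[0,0.009,0,0.3,-0.8]])

```text
time_s: 7.08
tcp_pos: [0.5065, 0.0526, 0.0656]
ee_rot: [[0.298, 0.955, 0.001], [0.955, -0.298, -0.0], [0.0, 0.001, -1.0]]
wrist_force: [-1.6, 0.2, 10.7]
grip_width: 0.0133
gripper_force: 29.9
```

```bash
cat >> h.py <<'E'
def prof(c,a,b,z=0.066):
    """profile of saturation and value along a tube line a->b (world xy), 1 mm steps, mean over +-2 mm"""
    H,S,V=colors(c); a=np.array(a);b=np.array(b); u=(b-a)/np.linalg.norm(b-a); n=np.array([-u[1],u[0]])
    m=(a+b)/2; r=np.arange(-46,47)
    s=[];v=[]
    for t in r:
        P=[np.r_[m+u*t*1e-3+n*k*1e-3,z] for k in(-2,-1,0,1,2)]
        q=proj(c,P).astype(np.float32)
        g=lambda A:cv2.remap(A.astype(np.float32),q[:,:1],q[:,1:],cv2.INTER_LINEAR).mean()
        s.append(g(S));v.append(g(V))
    return r,np.array(s),np.array(v)
E
python3 - <<'E'
from h import *
st(); bubbles('side'); c=snap('side')
# red: tube away end -> screw end
r,s,v=prof(c,[.557,.161],[.5235,.094]); print(np.c_[r,s,v].round().astype(int)[::2].tolist())
E
```

```text
t 7.075 tcp [0.5065 0.0526 0.0656] xang 72.7 q [ 0.07  0.44 -0.36  1.98  0.22  0.76 -0.73] w 0.0133 F [-1.6  0.2 10.7]
side [195. 253.] mid [0.6226 0.1499] ax [-0.895  0.447] tube -0.0408 0.0358 bub-mid mm -22.5 span -0.0379 0.0287 56
side [239. 268.] mid [0.5407 0.1274] ax [0.455 0.891] tube -0.0392 0.0377 bub-mid mm 3.2 span -0.0221 0.0307 55
[[-46, 38, 144], [-44, 163, 172], [-42, 197, 207], [-40, 197, 192], [-38, 198, 174], [-36, 199, 191], [-34, 199, 191], [-32, 200, 191], [-30, 199, 191], [-28, 202, 191], [-26, 202, 190], [-24, 206, 189], [-22, 200, 191], [-20, 205, 189], [-18, 198, 177], [-16, 174, 148], [-14, 176, 172], [-12, 117, 195], [-10, 43, 211], [-8, 16, 217], [-6, 15, 219], [-4, 14, 219], [-2, 16, 219], [0, 17, 218], [2, 29, 212], [4, 84, 198], [6, 174, 190], [8, 206, 189], [10, 212, 187], [12, 206, 185], [14, 201, 169], [16, 183, 148], [18, 200, 173], [20, 212, 185], [22, 217, 186], [24, 212, 186], [26, 208, 186], [28, 215, 186], [30, 211, 187], [32, 211, 185], [34, 210, 183], [36, 214, 168], [38, 209, 126], [40, 216, 119], [42, 198, 126], [44, 123, 111], [46, 28, 91]]
```

The profile shows the rings at ±16 mm and the red bubble at -4 mm, so it needs 0.2 rad more clockwise.

step_arm(steps=[[0,0,0,0.05,-0.8],[0,0,0,0.095,-0.8],[0,0,0,0.095,-0.8],[0,0,0,0.095,-0.8]])

```text
time_s: 7.68
tcp_pos: [0.5068, 0.0526, 0.0659]
ee_rot: [[0.481, 0.877, 0.002], [0.877, -0.481, 0.0], [0.001, 0.002, -1.0]]
wrist_force: [-0.8, -0.9, 13.4]
grip_width: 0.0141
gripper_force: 30.0
```

```bash
cat >> h.py <<'E'
def meas(a,b):
    c=snap('side'); r,s,v=prof(c,a,b); k=r[s<110]; k=k[abs(k)<40]; w=(s<110)&(abs(r)<40)
    ring=lambda lo,hi:(lambda m:r[m][np.argmin(v[m])])((r>=lo)&(r<=hi))
    print('bubble span',k.min(),k.max(),'centre',k.mean(),'rings',ring(-21,-11),ring(11,21))
RED=([.557,.161],[.5235,.094]); YEL=([.587,.1675],[.6565,.1325])
E
python3 - <<'E'
from h import *
st(); meas(*RED); meas(*YEL)
E
```

```text
t 7.675 tcp [0.5068 0.0526 0.0659] xang 61.3 q [ 0.03  0.43 -0.31  1.98  0.19  0.75 -0.9 ] w 0.0141 F [-0.8 -0.9 13.4]
bubble span -7 8 centre 0.5 rings -16 16
bubble span 14 33 centre 23.5 rings -18 13
```

Red is at +0.5 mm. Now I'll release, go up and head to yellow, which needs about 1.3 rad counter-clockwise.

step_arm(steps=[[0,0,0,0,0],[0,0,0,0,0],[0,0,0,0,0],[0,0,-0.1,0,0],[0,0,-0.25,0,0],[0,0,-0.35,0,0],[0,0,-0.35,0,0],[0,0,-0.35,0,0]])

```text
time_s: 8.78
tcp_pos: [0.5053, 0.0521, 0.1687]
ee_rot: [[0.481, 0.877, -0.001], [0.877, -0.481, -0.0], [-0.001, -0.001, -1.0]]
wrist_force: [0.4, -0.2, -0.0]
grip_width: 0.0462
gripper_force: 0.0
```

```bash
python3 - <<'E'
from h import *
meas(*RED); delta(.6945,.1135,.17,-7)
E
```

```text
bubble span -7 8 centre 0.5 rings -16 16
t 8.825 tcp [0.505  0.0521 0.1684] xang 61.3 q [ 0.06  0.3  -0.34  1.87  0.12  0.99 -0.83] w 0.0458 F [-0.  -0.2 -0.3]
rel [ 0.483  0.456 -0.007] turn 0.569
```

step_arm(steps=[[0.483,0.456,0,0.57,0],[0.483,0.456,0,0.57,0],[0.483,0.456,0,0.57,0],[0.483,0.456,0,0.57,0],[0.483,0.456,0,0.57,0],[0.483,0.456,0,0.57,0],[0.483,0.456,0,0.57,0],[0.483,0.456,0,0.57,0],[0.483,0.456,0,0.57,0]])

```text
time_s: 9.95
tcp_pos: [0.6951, 0.1136, 0.1686]
ee_rot: [[0.992, -0.122, -0.001], [-0.122, -0.992, -0.0], [-0.001, 0.001, -1.0]]
wrist_force: [0.4, 0.4, -0.1]
grip_width: 0.0456
gripper_force: 0.0
```

```bash
python3 - <<'E'
from h import *
delta(.6945,.1135,.057,-7)
E
```

```text
t 9.95 tcp [0.6951 0.1136 0.1686] xang -7.0 q [-0.22  0.59 -0.03  1.38  0.02  1.17 -1.95] w 0.0456 F [ 0.4  0.4 -0.1]
rel [-0.001  0.     0.372] turn -0.0
```

step_arm(steps=[[0,0,0.1,0,0],[0,0,0.2,0,0],[0,0,0.29,0,0],[0,0,0.32,0,0],[0,0,0.34,0,0],[0,0,0.34,0,0]])

```text
time_s: 10.7
tcp_pos: [0.6958, 0.1137, 0.068]
ee_rot: [[0.992, -0.124, 0.001], [-0.124, -0.992, 0.0], [0.001, -0.0, -1.0]]
wrist_force: [0.8, -1.8, 0.1]
grip_width: 0.046
gripper_force: 0.0
```

step_arm(steps=[[0,0,0.01,0,0],[0,0,0.025,0,0],[0,0,0.025,0,0],[0,0,0.025,0,-0.8],[0,0,0.025,0,-0.8],[0,0,0.025,0,-0.8],[0,0,0.025,0,-0.8],[0,0,0.025,0,-0.8]])

```text
time_s: 11.7
tcp_pos: [0.6955, 0.1137, 0.0601]
ee_rot: [[0.992, -0.124, 0.0], [-0.124, -0.992, -0.0], [0.0, 0.0, -1.0]]
wrist_force: [0.0, -0.3, -0.2]
grip_width: 0.0137
gripper_force: 30.0
```

```bash
python3 - <<'E'
from h import *
st(); print(ctrl.read_state()['torque']); meas(*YEL); meas(*RED)
E
```

```text
t 11.7 tcp [0.6955 0.1137 0.0601] xang -7.1 q [-0.22  0.68 -0.04  1.5   0.03  0.96 -1.95] w 0.0137 F [ 0.  -0.3 -0.2]
[ 0.00434245  0.10664116 -0.01462245]
bubble span 14 33 centre 23.5 rings -18 14
bubble span -7 8 centre 0.5 rings -16 16
```

Gripped cleanly. Next I'll turn counter-clockwise about 62°, then measure.

step_arm(steps=[[0,0,0,-0.08,-0.8],[0,0,0,-0.16,-0.8],[0,0,0,-0.24,-0.8],[0,0,0,-0.32,-0.8],[0,0,0,-0.4,-0.8],[0,0,0,-0.48,-0.8],[0,0,0,-0.52,-0.8],[0,0,0,-0.52,-0.8],[0,0,0,-0.52,-0.8]])

```text
time_s: 12.92
tcp_pos: [0.6951, 0.1145, 0.0586]
ee_rot: [[0.569, 0.822, -0.001], [0.822, -0.569, 0.001], [0.0, -0.001, -1.0]]
wrist_force: [3.7, 4.3, -10.6]
grip_width: 0.0138
gripper_force: 30.0
```

```bash
python3 - <<'E'
from h import *
st(); meas(*YEL); meas(*RED)
E
```

```text
t 12.925 tcp [0.6951 0.1145 0.0586] xang 55.3 q [-0.05  0.71 -0.31  1.48  0.24  0.99 -1.03] w 0.0138 F [  3.7   4.3 -10.6]
bubble span -8 10 centre 1.0 rings -18 13
bubble span -7 8 centre 0.5 rings -16 16
```

The rings are centred at -2.3 on this line, so the bubble is at about +3.3 mm. It needs 0.165 rad more.

step_arm(steps=[[0,0,0,-0.04,-0.8],[0,0,0,-0.08,-0.8],[0,0,0,-0.08,-0.8],[0,0,0,-0.08,-0.8]])

```text
time_s: 13.52
tcp_pos: [0.6949, 0.1146, 0.0583]
ee_rot: [[0.424, 0.906, -0.001], [0.906, -0.424, 0.001], [0.0, -0.002, -1.0]]
wrist_force: [4.6, 3.9, -11.7]
grip_width: 0.0138
gripper_force: 30.0
```

```bash
python3 - <<'E'
from h import *
st(); meas(*YEL)
E
```

```text
t 13.525 tcp [0.6949 0.1146 0.0583] xang 64.9 q [-0.03  0.72 -0.36  1.48  0.27  1.   -0.89] w 0.0138 F [  4.6   3.9 -11.7]
bubble span -11 6 centre -2.5 rings -18 13
```

Yellow is centred. I'll release, retreat and do a final visual check.

step_arm(steps=[[0,0,0,0,0],[0,0,0,0,0],[0,0,0,0,0],[0,0,-0.1,0,0],[0,0,-0.25,0,0],[0,0,-0.4,0,0],[0,0,-0.5,0,0],[0,0,-0.5,0,0],[0,0,-0.5,0,0]])

```text
time_s: 14.7
tcp_pos: [0.6951, 0.1134, 0.2094]
ee_rot: [[0.425, 0.905, -0.001], [0.905, -0.425, -0.0], [-0.001, -0.0, -1.0]]
wrist_force: [0.1, 0.0, -0.3]
grip_width: 0.0457
gripper_force: 0.0
```

```bash
python3 - <<'E'
from h import *
st(); meas(*YEL); meas(*RED); d=snap('side')['image'][130:300,150:390][...,::-1]
cv2.imwrite('pics/f.png',cv2.resize(d,(792,561),interpolation=cv2.INTER_CUBIC))
E
```

```text
t 14.7 tcp [0.6951 0.1134 0.2094] xang 64.9 q [-0.02  0.59 -0.38  1.31  0.22  1.28 -0.84] w 0.0457 F [ 0.1  0.  -0.3]
bubble span -12 6 centre -3.0 rings -18 13
bubble span -7 8 centre 0.5 rings -16 16
```

View pics/f.png

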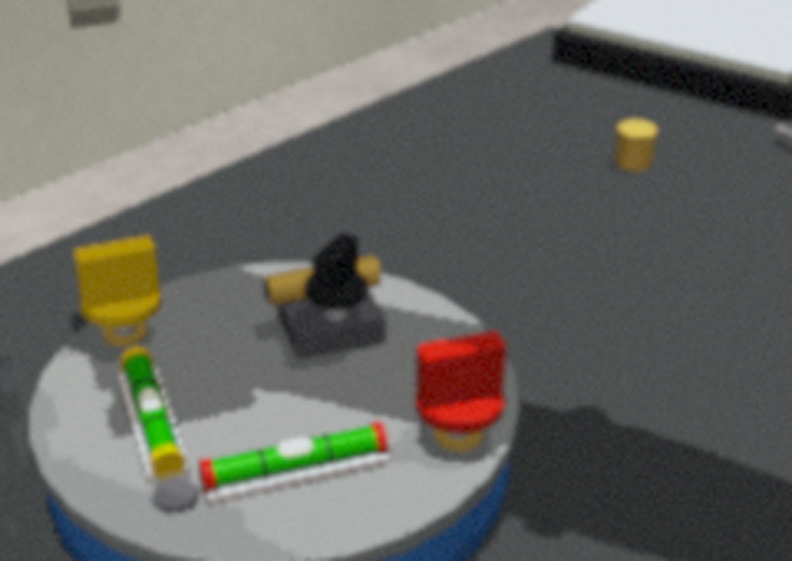

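The picture shows both bubbles midway between their rings: red at (295,446), yellow at (150,400). The gripper is clear of both screws, so I'm handing in.

```bash
python3 -c "
from rig import sign_off; print(sign_off())"
```

```text
the job is handed in; nothing more can be done
None
```

I handed the job in at about 15 s with both bubbles within about 1 mm of centre between their rings in the last side-camera measurement, and the gripper open and clear of both screws.

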